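Open the back of a framed tile

TASK

The framed tile lies face down on the pottery bench and its back has to come off so that the tile can be changed. Turn both turn buttons right off the backboard, tip the freed edge of the backboard up by its hanging batten, draw the other edge out from under the keeper strip, and lay the board down, not dropping it, flat on the bare ware board with the batten up. Leave the frame lying where it is, and leave the tub, bowl and banding wheel alone.

Things in the scene. Friction and masses are not known exactly. Their poses are not given: they have to be found in the camera images.
- frame: Wooden box frame with a tile in it, loose, face down; 208 (x) by 248 mm (y), about 1.5 kg; slides if pushed with over 8 N or so. Origin: centre of its underside, on the bench; z up. Side and far (+x) rails 34 mm wide, tops 28 mm above the bench, flush with the board's top. Opening x -70 to 70, y -90 to 90 mm; ledges under the board 22 mm high. -x is the side towards the robot, but for the yaw.
- strip (a point): Middle of the inner lower edge of the fixed wooden keeper strip on the frame's -x rail: frame x = -70, y = 0, 31 mm above the bench (top of the strip 36 mm). Under it is a groove for the backboard: floor 22 mm above the bench, back wall at frame x = -82 mm.
- backboard: Loose plywood board 147 (x) by 176 (y) by 6 mm, 0.12 to 0.24 kg. Origin: centre of its underside. Home: axes as the frame's, origin 5.5 mm to -x of the frame's centre; -x edge 9 mm under the strip with 3 mm spare height, 2 mm play at the sides and +x edge. Not to be lifted straight: tip the +x edge up (0.1 to 0.25 rad about the tucked lower edge is free), draw it along +x over 12 mm.
- batten (a point): Centre of the hanging batten, a wooden bar fixed on the top of the backboard: 18 mm (x) by 80 mm (y) by 16 mm high, 28 mm towards +x from the board's centre; this point is 14 mm above the board's underside, 8 mm below the batten's top.
- pivot_l (a point): Screw on which the left (+y) turn button turns: on the far rail, 12 mm beyond the opening's edge (frame x = 82, y = +62 mm), at the height of the rail's top, 28 mm above the bench.
- pivot_r (a point): The same for the right (-y) turn button (frame x = 82, y = -62 mm).
- button_l (a joint): Angle of the left turn button: flat steel bar, 14 mm wide, 5 mm thick, 1 mm above rail and board, its one round-ended lobe reaching 30 mm from the screw. 0: lobe points to the frame's -x, over the board; positive anticlockwise from above; turns to 2.2 rad either way and stays where left (0.045 N m friction, 2 N at the lobe). Off the board beyond 1.25 rad either way; 1.57 is along the rail.
- button_r (a joint): The same for the right turn button.
- wareboard: Bare wooden ware board fixed on the bench, beside the frame, left or right of it: 200 mm (x) by 240 mm (y) by 12 mm. Origin: centre of its underside, on the bench; its top is 12 mm above the bench.
- tub: White plastic tub with lid, 98 mm wide, 72 mm high; bystander beyond the work. Origin: centre of its underside.
- bowl: Fired clay bowl, 110 mm wide, 50 mm high; bystander. Origin: centre of its underside.
- banding_wheel: Metal banding wheel (turntable) with a round wooden bat on it, 210 mm wide, 135 mm high; bystander at the left. Origin: centre of its underside.
Things that resemble listed ones, but are neither listed nor needed, are in the scene too. Of the things shaped like the backboard, the plywood one is meant.

How it is judged:
On the way, in this order (a step that is already met when the one before it is completed fails the run):
1. both turn buttons are off the backboard (more than 1.25 rad either way) ((value of joint button_l above 1.25 rad or value of joint button_l below -1.25 rad) and (value of joint button_r above 1.25 rad or value of joint button_r below -1.25 rad)), for 0.1 s.
2. the backboard is out of the frame and held above it, not touching it (z of backboard in the frame of frame above 0.05 m and contact force between backboard and frame below 0.1 N and contact force between the fingers and backboard above 0.3 N), for 0.1 s.
3. the backboard is set on the ware board while still in the gripper, not dropped (contact force between backboard and wareboard above 0.1 N and contact force between the fingers and backboard above 0.3 N and angle between backboard's own z axis and vertical below 0.25 rad), for 0.05 s.
At the end, for the whole second after the job is handed in: The backboard lies at rest flat on the ware board (within 0.06 rad, its underside within 4 mm of the ware board's top), batten up, its centre within 70 mm of the ware board's centre; both turn buttons are still turned more than 1.25 rad; the frame lies flat within 30 mm of where it was (all of step 1 and horizontal distance between backboard and wareboard below 0.07 m and height (world z) of backboard between 0.008 and 0.016 m and angle between backboard's own z axis and vertical below 0.06 rad and linear speed of backboard below 0.02 m/s and distance of frame from where it was at the start of the episode below 0.03 m and angle between frame's own z axis and vertical below 0.05 rad); the robot touches nothing.
It fails at once if the frame is pushed or lifted more than 40 mm from its place (distance of frame from where it was at the start of the episode above 0.04 m).
It fails at once if the tub, bowl or banding wheel is moved more than 30 mm (distance of any of tub, bowl, banding_wheel from where it was at the start of the episode above 0.03 m).
It also fails if it takes over 67 s, if anything falls off the work surface, if the arm or the gripper's body presses on something with over 40 N, if the wrist force passes 120 N, or if a joint passes its speed limit or range.

ROBOT

A 6-joint arm with a two-finger parallel gripper is mounted at the origin on the work surface. World frame = base frame: x ahead of the robot, y to its left, z up, the work surface at z = 0. Lengths are in m, angles in rad, forces in N, time in s.
With the tool pointing down it reaches from about 0.325 to 0.9 m from the base axis. Payload 3.5 kg.
Tool frame: the origin (TCP) lies midway between the tips of the shut fingers; the grasp point (between the pads) lies 19 mm behind it; z points along the fingers, y is the line along which they close (so a half turn about z gives the same grasp; the last joint's range is limited). The gripper opens to 85 mm and grips with 20 to 120 N. Pads are 22 mm wide; open, the fingers measure 114 mm over their backs; the gripper's body (76 mm by 85 mm) begins 54 mm behind the grasp point. The pads swing forward as they close: fully open they stand 13 mm farther back than shut.
Start: joints at [1.133, 0.276, -0.026, 1.268, 0, 1.467], TCP at [0.205, 0.59, 0.231] pointing down, gripper open.
Joint ranges: [-3.12, 3.12], [-0.85, 1.88], [-1.08, 1.24], [-1.95, 2.15], [-1.57, 1.53], [-3.14, 3.14]. Speed limits (rad/s): [2.57, 2.57, 3.14, 3.14, 3.14, 3.14].

INTERFACE

Orientations are given as a rotation vector (axis times angle).
In Python, from workcell import robot gives the robot as it stands.
- The arm moves only by the tool drive_tool, never from a script. Its argument "plan" is a list that holds one entry, the list of rows, each a list of 7 numbers: the shift along the world's x, y, z in units of 4 cm (1.0 is 4 cm), then the turn, a rotation vector about the world's x, y, z in units of 0.08 rad (1.0 is 0.08 rad), then the opening, from -1 (shut) to 1 (fully open). A call has 1 to 12 rows; each row shifts and turns the commanded pose from where the row before left it; what a row does not reach is not made up. A row lasts 1/12 s, in which the tool goes at most 41.7 mm and 7.16 degrees, less where a joint would pass 70% of its speed; a pose out of reach is approached as far as the arm can. A call with a number of a shift or a turn outside -1 to 1 is refused whole. A call with a gripper value outside its range is refused whole. The fingers move at their own pace and stop on an object; "force" is the grip in N (left out, the last holds). Time passes only in rows, so rows that do not move let the fingers close. It gives the time, the measured TCP pose, the force, the opening and the grip force at its end, in the units of the state.
- robot.get_obs(): the state, without advancing time (a new reading comes with each control period).
- robot.read_camera(name): name is "scene" or "top" or "wrist"; returns the picture (400x640x3 uint8, red, green, blue); there is no depth.
- robot.camera_info(name): a dict with "fov_y" (degrees; the focal length in pixels is half the picture's height over the tangent of half this angle, whatever the lens; pixels are square), "cx", "cy" (the principal point, pixels), "k1" (the pictures are not rectified: a ray, as slopes to the right and down, at radius r is drawn at 1 + k1 r^2 times it, then the intrinsics apply), "world_to_cam" (4x4, takes a point from world to camera coordinates). Camera axes: x right, y up, looking along -z (the intrinsics and any distortion apply to the point x, -y, -z); pixel columns grow to the right and rows downward; lengths in m; the calibration is good to about 2 mm. A picture is of the moment at which its call begins: read the wrist's pose just before it. camera_info takes no time and is no camera call; for the wrist camera it gives the pose at the moment of the call.
- robot.job_done(): hands the job in; it is judged then, once.
The state is a dict: "t": time; "joint_pos": joint angles; "qd": joint speeds; "effort": joint torques, N m; "tool_pos": TCP position; "eef_rot": TCP orientation; "ft_force": force on the tool from outside, world axes, zero at the start; "torque": the same for the moment, N m; "width": finger opening in m; "grip_force": force on a finger pad.
Only numpy, scipy, OpenCV 4.12 (cv2) and the standard library are available. Lean on these libraries where they do the work, as an engineer would, in place of code of your own. Each camera call takes 0.05 s, during which the arm holds its last target. There are 200 camera calls.

## Working session

There is one attempt and no reset: what is moved stays moved. The work goes in short steps, Python scripts to look and compute and a tool call to move; the robot and the scene stay as the last step left them, time stands still between calls to the robot, and variables do not carry over. Pictures are saved under pics/ and viewed, at most 10 in all, crops included, and the job is handed in when it is done.

Besides the shell and the picture viewer there is one more tool, called after "Call:" as a command line: name --argument value ..., lists and objects as JSON in quotes. drive_tool: Moves the arm, as the interface text tells. Its arguments: {"type":"object","properties":{"plan":{"type":"array"},"force":{"type":"number"}},"required":["plan"]}

```bash
ls; mkdir -p pics; cat > h.py <<'E'
import numpy as np, cv2
from workcell import robot
def cam(name):
    i=robot.camera_info(name); im=robot.read_camera(name); return im,i
def save(im,n): cv2.imwrite('pics/'+n,cv2.cvtColor(np.ascontiguousarray(im),cv2.COLOR_RGB2BGR))
def K(i,h=400):
    f=h/2/np.tan(np.radians(i['fov_y'])/2); return np.array([[f,0,i['cx']],[0,f,i['cy']],[0,0,1.]]),np.array([i['k1'],0,0,0,0.])
def ray(i,p):
    k,d=K(i); u=cv2.undistortPointsIter(np.array(p,float).reshape(-1,1,2),k,d,None,None,(3,50,1e-9)).reshape(-1,2)
    M=np.array(i['world_to_cam']); R=M[:3,:3]; o=-R.T@M[:3,3]
    return o,np.c_[u[:,0],-u[:,1],-np.ones(len(u))]@R
def onz(i,p,z):
    o,d=ray(i,p); return o+d*((z-o[2])/d[:,2])[:,None]
def proj(i,P):
    P=np.atleast_2d(P).astype(float); M=np.array(i['world_to_cam']); c=P@M[:3,:3].T+M[:3,3]; c=c*[1,-1,-1]
    k,d=K(i); return cv2.projectPoints(c,np.zeros(3),np.zeros(3),k,d)[0].reshape(-1,2)
def tri(obs):  # [(info,pix),...]
    A=0;b=0
    for i,p in obs:
        o,d=ray(i,[p]); d=d[0]/np.linalg.norm(d[0]); Q=np.eye(3)-np.outer(d,d); A=A+Q; b=b+Q@o
    return np.linalg.solve(A,b)
E
python3 - <<'E'
from h import *
ims=[]
for n in('scene','top'):
    im,i=cam(n); ims.append(im); print(n,i['fov_y'],i['k1'],np.round(-np.array(i['world_to_cam'])[:3,:3].T@np.array(i['world_to_cam'])[:3,3],3)); save(im,n+'0.png')
o=robot.get_obs(); print(o)
E
```

```text
pics
scene 56.531390721333494 0.020522766774256858 [1.074 0.252 0.857]
top 48.93844108239978 -0.11758324629628636 [0.318 0.011 1.306]
{'t': 0.1, 'joint_pos': array([ 1.13257982e+00,  2.77045338e-01, -2.77116905e-02,  1.26802440e+00,
        1.55361200e-05,  1.46739655e+00]), 'qd': array([-1.22345127e-03, -1.65119096e-03,  4.45444022e-03,  2.66740153e-04,
       -3.88332550e-05, -1.90150536e-03]), 'effort': array([ 4.06218242e-04, -4.46707499e+01,  2.96128660e+01,  8.45756469e-03,
       -9.95273103e-05, -1.72649745e-06]), 'tool_pos': array([0.20508013, 0.58965771, 0.23029383]), 'eef_rot': array([-5.23384567e-01, -3.09713314e+00,  2.99750091e-03]), 'ft_force': array([-0.51412721, -0.18908656, -0.23781619]), 'torque': array([-0.05170799,  0.00960194, -0.01032983]), 'grip_force': 0.0, 'width': 0.08551362410820264}
```

View pics/scene0.png

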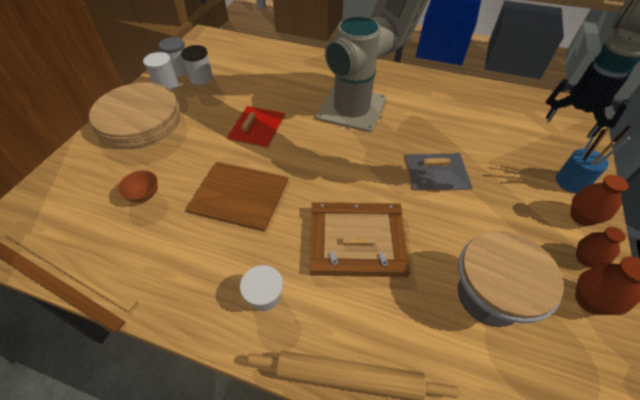

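View pics/top0.png

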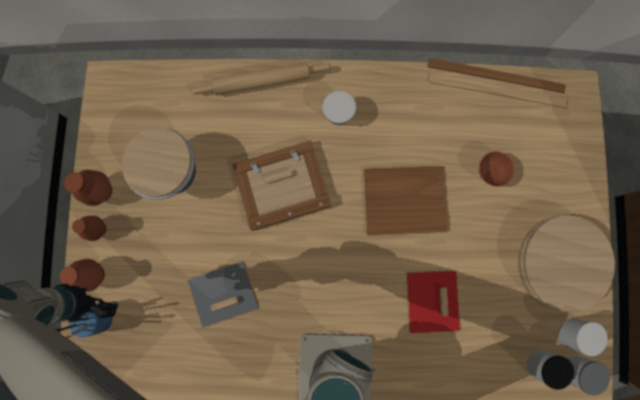

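The scene shows the frame at top-view (282,185), the bare ware board at (405,200) to its right, the tub at (339,107), the bowl at (497,168) and the banding wheel at (158,162). Three things look like the backboard: the plywood one in the frame (282,187), a grey one (223,293) and a red one (433,301). The plywood one fits, because it sits under the two turn buttons and the keeper strip.

```bash
python3 - <<'E'
from h import *
im,i=cam('top')
save(cv2.resize(im[125:245,215:460],None,fx=3.2,fy=3.2,interpolation=cv2.INTER_CUBIC),'crop1.png')
print(onz(i,[(234,162),(312,142),(330,205),(250,229)],.028).round(3))
hsv=cv2.cvtColor(im,cv2.COLOR_RGB2HSV)
print(hsv[200,405],hsv[195,290],hsv[180,243],hsv[240,400])
print(onz(i,[(365,168),(445,167),(448,232),(367,234)],.012).round(3))
E
```

```text
[[0.6   0.316 0.028]
 [0.666 0.083 0.028]
 [0.478 0.025 0.028]
 [0.401 0.257 0.028]]
[ 13 139  99] [ 17  85 144] [ 13 139  99] [ 17  96 152]
[[ 0.594 -0.077  0.012]
 [ 0.603 -0.319  0.012]
 [ 0.407 -0.326  0.012]
 [ 0.396 -0.086  0.012]]
```

View pics/crop1.png

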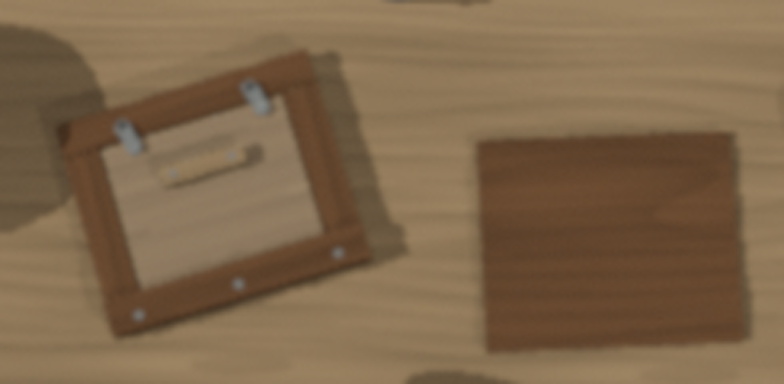

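The crop confirms the plywood board, with the buttons at crop (128,137) and (257,97), the batten at (205,165) and the strip at the bottom with its three screws. Next I move above the frame for close views.

Call:
drive_tool --plan '[[[0,0,0.9,0,0,0,1],[0,0,0.9,0,0,0,1],[0.6,-0.75,0.3,0,0,-1,1],[0.6,-0.75,0,0,0,-1,1],[0.6,-0.75,0,0,0,-1,1],[0.6,-0.75,0,0,0,-1,1],[0.6,-0.75,0,0,0,-1,0],[0.6,-0.75,0,0,0,-1,-1],[0.6,-0.75,0,0,0,-1,-1],[0.6,-0.75,0,0,0,-1,-1],[0.6,-0.75,0,0,0,-1,-1],[0.6,-0.75,0,0,0,-1,-1]]]'

```text
t: 1.15
tool_pos: [0.446, 0.2885, 0.3151]
eef_rot: [-1.694, -2.646, 0.0]
ft_force: [1.2, 0.5, 0.0]
width: 0.012
grip_force: 0.0
```

Call:
drive_tool --plan '[[[0.6,-0.75,0,0,0,-1,-1],[0.6,-0.75,0,0,0,-0.9,-1],[0.6,-0.75,0,0,0,0,-1],[0.3,-0.5,0,0,0,0,-1],[0,0,0,0,0,0,-1],[0,0,0,0,0,0,-1]]]'

```text
t: 1.65
tool_pos: [0.5296, 0.1792, 0.3147]
eef_rot: [-1.887, -2.51, 0.001]
ft_force: [-0.2, -0.0, -0.2]
width: -0.0002
grip_force: 0.0
```

```bash
python3 - <<'E'
from h import *
o=robot.get_obs();print(o['t'],o['tool_pos'],o['eef_rot'],o['joint_pos'],o['width'])
im,i=cam('wrist'); save(im,'w1.png'); np.save('w1.npy',np.array(i['world_to_cam'])); print(i)
E
```

```text
1.65 [0.52964463 0.17919598 0.31472938] [-1.88742451e+00 -2.50995067e+00  1.05330665e-03] [ 2.10395297e-01  1.28065645e-01 -3.48753491e-02  1.40913231e+00
  4.46422753e-04  1.49992505e+00] -0.00015903970677793835
{'fov_y': 66.84581154058947, 'cx': 322.4734966525912, 'cy': 200.40348217380154, 'k1': -0.03348289553983636, 'world_to_cam': array([[ 0.96053335,  0.27816285, -0.00105252, -0.5577014 ],
       [-0.26299055,  0.90689573, -0.32920526,  0.04821305],
       [-0.09061814,  0.31648943,  0.9442578 , -0.46905699],
       [ 0.        ,  0.        ,  0.        ,  1.        ]])}
```

View pics/w1.png

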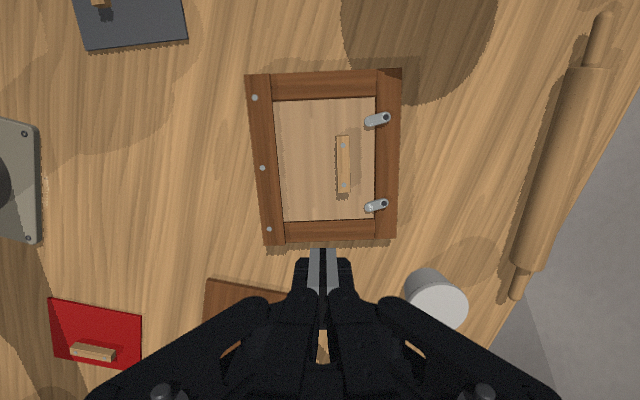

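The wrist view shows the frame corners at about (246,75), (402,68), (396,238) and (266,245), the button pivots at (386,117) and (383,205), the batten at (343,166) and the strip screws at (255,98), (262,168) and (269,229). I need a second wrist view for heights.

Call:
drive_tool --plan '[[[0.25,-0.7,-0.5,0,0,0,-1],[0.25,-0.7,-0.5,0,0,0,-1],[0,-0.5,-0.4,0,0,0,-1],[0,0,0,0,0,0,-1],[0,0,0,0,0,0,-1]]]'

```text
t: 2.12
tool_pos: [0.5478, 0.1049, 0.2581]
eef_rot: [-1.883, -2.511, 0.002]
ft_force: [-0.1, -0.4, -0.2]
width: 0.0003
grip_force: 0.0
```

```bash
python3 - <<'E'
from h import *
im2,i2=cam('wrist'); save(im2,'w2.png'); np.save('w2.npy',np.array(i2['world_to_cam']))
o=robot.get_obs();print(o['t'],o['tool_pos'])
im1=cv2.cvtColor(cv2.imread('pics/w1.png'),cv2.COLOR_BGR2RGB); i1=dict(i2); i1['world_to_cam']=np.load('w1.npy')
poly=np.array([(246,75),(402,68),(396,238),(266,245)])
P=onz(i1,poly,.028); p2=proj(i2,P); print('frame corners',P.round(3).tolist(),p2.round().tolist())
for im,pl in((im1,poly),(im2,p2)):
    m=np.zeros(im.shape[:2],np.uint8); cv2.fillPoly(m,[pl.round().astype(np.int32)],255)
    hsv=cv2.cvtColor(im,cv2.COLOR_RGB2HSV)
    g=((hsv[...,1]<60)&(hsv[...,2]>110)&(m>0)).astype(np.uint8)
    n,l,s,c=cv2.connectedComponentsWithStats(g)
    print([(s[k,4],c[k].round(1).tolist()) for k in range(1,n) if s[k,4]>3])
x,y,w,h=cv2.boundingRect(p2.round().astype(np.int32)); x=max(x-10,0);y=max(y-10,0)
c=im2[y:y+h+20,x:x+w+20]; sc=min(800/c.shape[1],600/c.shape[0]); print(x,y,sc)
save(cv2.resize(c,None,fx=sc,fy=sc,interpolation=cv2.INTER_CUBIC),'w2c.png')
E
```

```text
2.1667 [0.54863997 0.10543906 0.25932981]
frame corners [[0.401, 0.256, 0.028], [0.596, 0.322, 0.028], [0.676, 0.088, 0.028], [0.482, 0.019, 0.028]] [[232.0, -4.0], [424.0, -13.0], [413.0, 205.0], [257.0, 213.0]]
[(np.int32(34), [254.3, 97.0]), (np.int32(239), [375.9, 119.0]), (np.int32(21), [342.4, 144.9]), (np.int32(25), [262.0, 167.4]), (np.int32(17), [343.5, 184.4]), (np.int32(194), [374.7, 204.9]), (np.int32(18), [268.8, 228.5])]
[(np.int32(50), [241.9, 22.6]), (np.int32(371), [391.4, 52.3]), (np.int32(32), [350.5, 83.5]), (np.int32(40), [251.9, 113.8]), (np.int32(29), [351.2, 134.8]), (np.int32(277), [388.7, 162.8]), (np.int32(30), [260.5, 191.7])]
222 0 2.42914979757085
```

View pics/w2c.png

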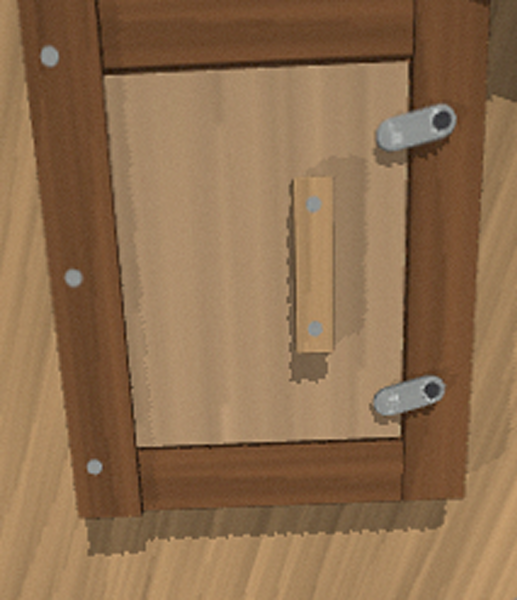

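The crop shows the left pivot at crop (442,121), the right pivot at (432,390), the batten at (314,265), and both lobes over the board, slightly rotated. Now I triangulate.

```bash
python3 - <<'E'
from h import *
i2=dict(robot.camera_info('wrist')); i1=dict(i2); i2['world_to_cam']=np.load('w2.npy'); i1['world_to_cam']=np.load('w1.npy')
A=dict(sL=((254.3,97),(241.9,22.6)),sM=((262,167.4),(251.9,113.8)),sR=((268.8,228.5),(260.5,191.7)),bL=((342.4,144.9),(350.5,83.5)),bR=((343.5,184.4),(351.2,134.8)),btnL=((375.9,119),(391.4,52.3)),btnR=((374.7,204.9),(388.7,162.8)))
T={k:tri([(i1,a),(i2,b)]) for k,(a,b) in A.items()}
for k,v in T.items(): print(k,v.round(4))
# with known heights
pl,pr=onz(i2,[(404,49.8),(399.8,160.5)],.034); el,er=onz(i2,[(383.8,55.6),(381.3,166.3)],.034)
b=onz(i2,[A['bL'][1],A['bR'][1]],.044); s=onz(i2,[A['sL'][1],A['sM'][1],A['sR'][1]],.036)
print('piv',pl,pr,'b',b,'s',s)
for d in(pl-pr,b[0]-b[1],s[0]-s[2]): print('yaw',np.arctan2(-d[0],d[1]),np.linalg.norm(d))
yaw=np.arctan2(-(pl-pr)[0],(pl-pr)[1]); ex=np.array([np.cos(yaw),np.sin(yaw)]); ey=np.array([-ex[1],ex[0]])
c=(pl+pr)[:2]/2-.082*ex; print('frame c',c,'from strip',s[1][:2],'batten in frame',[((q[:2]-c)@ex,(q[:2]-c)@ey) for q in b],'s',[((q[:2]-c)@ex,(q[:2]-c)@ey) for q in s])
for e,p in((el,pl),(er,pr)):
    d=(e-p)[:2]; print('lobe',d@ex,d@ey)
o=robot.get_obs(); from scipy.spatial.transform import Rotation as R
print(R.from_rotvec(o['eef_rot']).as_matrix().round(4))
E
```

```text
sL [0.4195 0.2327 0.0377]
sM [0.4502 0.143  0.0389]
sR [0.4805 0.0531 0.0385]
bL [0.5491 0.2059 0.0468]
bR [0.5673 0.153  0.046 ]
btnL [0.5835 0.2505 0.0343]
btnR [0.6234 0.1326 0.0343]
piv [0.59595272 0.25692515 0.034     ] [0.63571478 0.13918425 0.034     ] b [[0.54934334 0.20602052 0.044     ]
 [0.56743036 0.15281659 0.044     ]] s [[0.41893059 0.23287342 0.036     ]
 [0.44967745 0.14266912 0.036     ]
 [0.48017064 0.0522132  0.036     ]]
yaw 0.3256826734070387 0.12427364866469812
yaw 0.3276994170087817 0.05619429888977522
yaw 0.3268231442312082 0.1907575934796678
frame c [0.53814428 0.17181834] from strip [0.44967745 0.14266912] batten in frame [(np.float64(0.021553533727665566), np.float64(0.02882105886516303)), (np.float64(0.021666863143582647), np.float64(-0.027373125746386236))] s [(np.float64(-0.09341201063410152), np.float64(0.09598866458203102)), (np.float64(-0.09314281118882486), np.float64(0.0006885469550443196)), (np.float64(-0.09319445721141019), np.float64(-0.0947688048409577))]
lobe -0.022249913798991286 -0.005152092084301306
lobe -0.022649440625877412 -0.006409859828054216
[[-2.812e-01  9.597e-01 -8.000e-04]
 [ 9.597e-01  2.812e-01  7.000e-04]
 [ 9.000e-04 -5.000e-04 -1.000e+00]]
```

Heights agree with the text to 2 mm, and the frame centre is (0.538,0.172) with yaw 0.327. Both lobes already lean slightly toward -y, so I push both that way with the shut fingers.

Call:
drive_tool --plan '[[[0.09,0.84,-0.5,0,0,0.5,-1],[0.09,0.84,-0.5,0,0,0,-1],[0.09,0.84,-0.5,0,0,0,-1],[0.09,0.84,-0.5,0,0,0,-1],[0.09,0.84,-0.5,0,0,0,-1],[0,0,-0.9,0,0,0,-1],[0,0,-0.9,0,0,0,-1],[0,0,-0.8,0,0,0,-1],[0,0,0,0,0,0,-1],[0,0,0,0,0,0,-1]]]'

```text
t: 3.0
tool_pos: [0.5656, 0.2735, 0.0547]
eef_rot: [-1.83, -2.551, 0.004]
ft_force: [-0.0, 0.8, -0.5]
width: -0.0001
grip_force: 0.0
```

Call:
drive_tool --plan '[[[0,0,-0.3,0,0,0,-1],[0,0,-0.29,0,0,0,-1],[0,0,0,0,0,0,-1],[0.06,-0.17,0,0,0,0,-1],[0.06,-0.17,0,0,0,0,-1],[0.06,-0.17,0,0,0,0,-1],[0.06,-0.17,0,0,0,0,-1],[0.06,-0.17,0,0,0,0,-1],[0.06,-0.17,0,0,0,0,-1]]]'

```text
t: 3.75
tool_pos: [0.5822, 0.23, 0.0319]
eef_rot: [1.834, 2.549, -0.001]
ft_force: [-0.8, 0.2, -1.0]
width: -0.0
grip_force: 0.4
```

Call:
drive_tool --plan '[[[0.07,0.025,0,0,0,0,-1],[0.07,0.025,0,0,0,0,-1],[0,0,0,0,0,0,-1],[-0.1,0,0.3,0,0,0,-1],[0,0,0.9,0,0,0,-1]]]'

```text
t: 4.17
tool_pos: [0.5786, 0.233, 0.0751]
eef_rot: [-1.829, -2.545, 0.011]
ft_force: [-0.3, -0.8, -0.6]
width: -0.0003
grip_force: 0.0
```

```bash
python3 - <<'E'
from h import *
o=robot.get_obs(); print(o['t'],o['tool_pos'],o['ft_force'])
im,i=cam('top'); 
hsv=cv2.cvtColor(im,cv2.COLOR_RGB2HSV)
save(cv2.resize(im[130:240,215:345],None,fx=5,fy=5,interpolation=cv2.INTER_CUBIC),'t2.png')
E
```

```text
4.1667 [0.57863211 0.23298123 0.07513657] [-0.26781935 -0.77116827 -0.57711691]
```

View pics/t2.png

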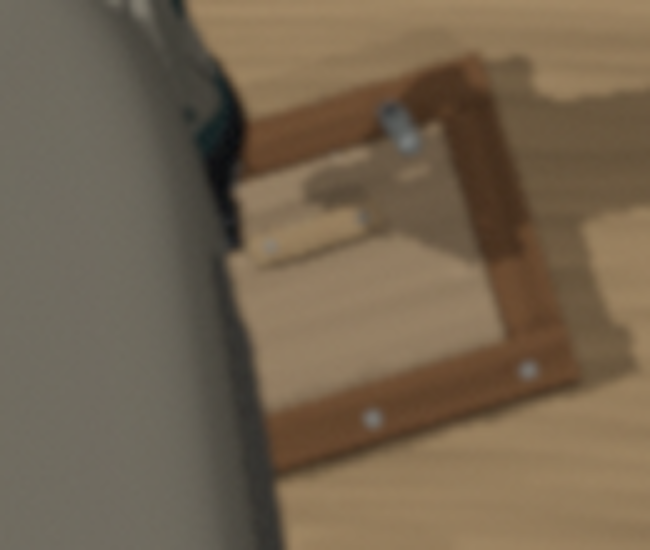

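The arm hides the left button in this view; the right one at crop (400,128) is unchanged. I go on to the right button, stop above it and check.

Call:
drive_tool --plan '[[[0.22,-0.64,0,0,0,0,-1],[0.22,-0.64,0,0,0,0,-1],[0.22,-0.64,0,0,0,0,-1],[0,0,-0.5,0,0,0,-1],[0,0,0,0,0,0,-1],[0,0,0,0,0,0,-1]]]'

```text
t: 4.72
tool_pos: [0.6094, 0.1572, 0.0599]
eef_rot: [-1.833, -2.55, -0.001]
ft_force: [0.6, -1.0, -0.2]
width: 0.0
grip_force: 0.0
```

```bash
python3 - <<'E'
from h import *
o=robot.get_obs(); print(o['t'],o['tool_pos'],o['ft_force'])
im,i=cam('wrist')
# predicted button tips for left: grey pixels near predicted pivot
pl=np.array([.596,.257,.034]); pr=np.array([.6357,.1392,.034])
print(proj(i,[pl,pr]))
g=((cv2.cvtColor(im,cv2.COLOR_RGB2HSV)[...,1]<60)&(im[...,2]>90)).astype(np.uint8)
n,l,s,c=cv2.connectedComponentsWithStats(g)
ex=np.array([.947,.321]);ey=np.array([-.321,.947])
for k in range(1,n):
    if 150<s[k,4]<8000:
        P=onz(i,[c[k]],.034)[0]; print(s[k],c[k],P,[((P-q)[:2]@ex,(P-q)[:2]@ey) for q in(pl,pr)])
E
```

```text
4.7167 [0.60943055 0.15723438 0.05985224] [ 0.6040712  -1.00635786 -0.19654058]
[[360.68249325  65.38680634]
 [352.90633981 274.1371351 ]]
[ 340   50   33   73 1607] [355.51835719  88.54138146] [0.59743887 0.24554061 0.034     ] [(np.float64(-0.002315852555183), np.float64(-0.011313916426342656)), (np.float64(-0.0020979525551830594), np.float64(0.11298638357365737))]
[237 127  14  14 151] [243.30463576 133.41721854] [0.54698821 0.20399215 0.034     ] [(np.float64(-0.06342968175266743), np.float64(-0.034465651634713115)), (np.float64(-0.06321178175266749), np.float64(0.0898346483652869))]
[307 248  12  47 437] [313.45995423 269.57665904] [0.61041083 0.13429923 0.034     ] [(np.float64(-0.025739895590705428), np.float64(-0.12082350659403004)), (np.float64(-0.025521995590705483), np.float64(0.003476793405969998))]
[326 248  13  43 429] [331.54545455 268.84382284] [0.62127083 0.1385318  0.034     ] [(np.float64(-0.014096815700037367), np.float64(-0.12030132677824687)), (np.float64(-0.013878915700037428), np.float64(0.003998973221753166))]
```

Call:
drive_tool --plan '[[[0,0,-0.35,0,0,0,-1],[0,0,-0.35,0,0,0,-1],[0,0,0,0,0,0,-1],[0.06,-0.17,0,0,0,0,-1],[0.06,-0.17,0,0,0,0,-1],[0.06,-0.17,0,0,0,0,-1],[0.06,-0.17,0,0,0,0,-1],[0.06,-0.17,0,0,0,0,-1],[0.06,-0.17,0,0,0,0,-1]]]'

```text
t: 5.52
tool_pos: [0.6265, 0.1163, 0.034]
eef_rot: [1.833, 2.549, 0.008]
ft_force: [0.2, 4.7, 5.7]
width: 0.0
grip_force: 2.9
```

Call:
drive_tool --plan '[[[0.1,0.03,0,0,0,0,-1],[0.1,0.03,0,0,0,0,-1],[0.1,0.03,0,0,0,0,-1],[0,0,0,0,0,0,-1],[-0.1,0,0.3,0,0,0,-1],[0,-0.5,0.7,0,0,0,-1],[0,-0.5,0.7,0,0,0,-1],[-0.2,-0.5,0.7,0,0,0,-1],[-0.2,-0.4,0.7,0,0,0,-1],[0,0,0,0,0,0,-1]]]'

```text
t: 6.35
tool_pos: [0.6192, 0.0401, 0.1632]
eef_rot: [1.832, 2.54, 0.007]
ft_force: [0.5, -0.1, 0.4]
width: -0.0002
grip_force: 0.0
```

```bash
cat > meas.py <<'E'
from h import *
o=robot.get_obs(); print(o['t'],o['tool_pos'],o['ft_force'])
im,i=cam('wrist'); save(im,'w3.png')
g=((cv2.cvtColor(im,cv2.COLOR_RGB2HSV)[...,1]<60)&(im[...,2]>90)).astype(np.uint8)
n,l,s,c=cv2.connectedComponentsWithStats(g)
pl=np.array([.596,.257,.034]); pr=np.array([.6357,.1392,.034])
ex=np.array([.947,.321]);ey=np.array([-.321,.947])
for k in range(1,n):
    if 12<s[k,4]<3000:
        P=onz(i,[c[k]],.034)[0]
        pts=onz(i,np.argwhere(l==k)[:,::-1],.034)[:,:2]; w,v=np.linalg.eigh(np.cov(pts.T))
        print(s[k,4],c[k].round(1),P.round(4),[((P-q)[:2]@ex,(P-q)[:2]@ey) for q in(pl,pr)],'axis in frame',v[:,1]@ex,v[:,1]@ey)
E
python3 meas.py
```

```text
6.35 [0.61918915 0.04010356 0.16323268] [ 0.48554334 -0.09019768  0.41984794]
97 [156.8   5.5] [0.4479 0.143  0.034 ] [(np.float64(-0.1767933096105791), np.float64(-0.06041210243502223)), (np.float64(-0.17657540961057916), np.float64(0.0638881975649778))] axis in frame -0.552640199435902 0.8333299526402772
69 [304.1  41.1] [0.5662 0.1543 0.034 ] [(np.float64(-0.0611885312401142), np.float64(-0.08767161961057379)), (np.float64(-0.06097063124011425), np.float64(0.03662868038942625))] axis in frame -0.9988710383916919 -0.04589824247509949
616 [370.6 101.3] [0.6342 0.1278 0.034 ] [(np.float64(-0.00525823797902214), np.float64(-0.13465122729998985)), (np.float64(-0.005040337979022197), np.float64(-0.010350927299989812))] axis in frame 0.32826125068194434 0.9445075708011691
73 [175.3 129.2] [0.4789 0.0519 0.034 ] [(np.float64(-0.17677968742638162), np.float64(-0.15664153265923497)), (np.float64(-0.1765617874263817), np.float64(-0.03234123265923494))] axis in frame 0.8888311836173479 0.4580710938592226
444 [313.5 269.5] [ 0.6388 -0.046   0.034 ] [(np.float64(-0.05676181700645692), np.float64(-0.3006856593775533)), (np.float64(-0.05654391700645698), np.float64(-0.17638535937755337))] axis in frame 0.031675654660676844 0.9994231600787613
439 [331.5 268.9] [ 0.6562 -0.0395  0.034 ] [(np.float64(-0.03815789811802082), np.float64(-0.30015612173956907)), (np.float64(-0.037939998118020866), np.float64(-0.175855821739569))] axis in frame -0.036238782572271866 0.9992681074855134
17 [159.2 397.1] [ 0.5101 -0.2877  0.034 ] [(np.float64(-0.25617848623263395), np.float64(-0.48826245756054487)), (np.float64(-0.255960586232634), np.float64(-0.36396215756054484))] axis in frame 0.8819785212291839 0.471130436387188
```

View pics/w3.png

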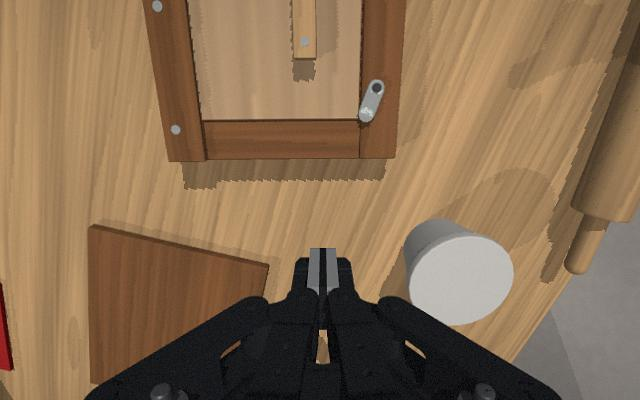

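The right button at (370,101) stands at about 1.24 rad from the pivot at (376,88), which is not far enough. The frame has not moved. I push it again along +x, and the left one afterwards for margin.

Call:
drive_tool --plan '[[[-0.04,0.43,-0.64,0,0,0,-1],[-0.04,0.43,-0.64,0,0,0,-1],[-0.04,0.43,-0.64,0,0,0,-1],[-0.04,0.43,-0.64,0,0,0,-1],[0,0,0,0,0,0,-1],[0,0,-0.35,0,0,0,-1],[0,0,-0.35,0,0,0,-1],[0,0,0,0,0,0,-1]]]'

```text
t: 7.07
tool_pos: [0.6107, 0.1124, 0.028]
eef_rot: [1.833, 2.55, 0.001]
ft_force: [-6.1, 1.0, 14.4]
width: -0.0001
grip_force: 7.4
```

Call:
drive_tool --plan '[[[0.12,0.04,0,0,0,0,-1],[0.12,0.04,0,0,0,0,-1],[0.12,0.04,0,0,0,0,-1],[0.12,0.04,0,0,0,0,-1],[0.12,0.04,0,0,0,0,-1],[0,0,0,0,0,0,-1]]]'

```text
t: 7.57
tool_pos: [0.6261, 0.1171, 0.0279]
eef_rot: [-1.83, -2.543, 0.024]
ft_force: [-20.0, -7.6, 28.4]
width: 0.0
grip_force: 15.7
```

Call:
drive_tool --plan '[[[-0.1,0,0.4,0,0,0,-1],[-0.3,0.5,0.3,0,0,0,-1],[-0.4,0.8,0,0,0,0,-1],[-0.4,0.8,0,0,0,0,-1],[-0.3,0.7,0,0,0,0,-1],[0,0,0,0,0,0,-1],[0,0,0,0,0,0,-1]]]'

```text
t: 8.15
tool_pos: [0.5732, 0.2332, 0.0537]
eef_rot: [1.83, 2.553, -0.001]
ft_force: [-0.4, -0.3, -0.4]
width: 0.0001
grip_force: 0.0
```

The tip pressed on the wood, so I check whether the frame shifted.

Call:
drive_tool --plan '[[[0,-0.9,0.4,0,0,0,-1],[0,-0.9,0.7,0,0,0,-1],[0,-0.9,0.7,0,0,0,-1],[0,-0.9,0.7,0,0,0,-1],[0,0,0,0,0,0,-1],[0,0,0,0,0,0,-1]]]'

```text
t: 8.65
tool_pos: [0.5761, 0.0949, 0.1485]
eef_rot: [1.838, 2.543, 0.004]
ft_force: [-0.3, 0.6, -0.1]
width: 0.0003
grip_force: 0.0
```

```bash
python3 meas.py
```

```text
8.65 [0.5761059  0.09485239 0.14846094] [-0.32517724  0.56886459 -0.0978602 ]
772 [411.3  25.2] [0.5978 0.2441 0.034 ] [(np.float64(-0.0024755327658579794), np.float64(-0.012792690816622236)), (np.float64(-0.0022576327658580322), np.float64(0.11150760918337779))] axis in frame 0.08696766119420715 0.9961358471144433
76 [336.1  52.6] [0.5498 0.2077 0.034 ] [(np.float64(-0.05955478495221053), np.float64(-0.03189827286195428)), (np.float64(-0.059336884952210595), np.float64(0.09240202713804577))] axis in frame 0.5675204282591995 0.8232682208785267
89 [191.3  94. ] [0.4486 0.1424 0.034 ] [(np.float64(-0.17639839176601568), np.float64(-0.06117332903771365)), (np.float64(-0.17618049176601575), np.float64(0.06312697096228638))] axis in frame -0.9701620273192121 -0.24214797283453804
61 [336.4 129.2] [0.5693 0.1525 0.034 ] [(np.float64(-0.05886463725421655), np.float64(-0.09035861372329745)), (np.float64(-0.0586467372542166), np.float64(0.033941686276702576))] axis in frame 0.390412617849691 0.9205585194998475
534 [399.8 180.8] [0.6372 0.1279 0.034 ] [(np.float64(-0.0023809961247612393), np.fl
[... 384 characters left out ...]
442 [313.5 269.5] [0.5923 0.0181 0.034 ] [(np.float64(-0.08023164528734339), np.float64(-0.2250180086385958)), (np.float64(-0.08001374528734344), np.float64(-0.10071770863859576))] axis in frame 0.03071986114768993 0.9994529954585492
435 [331.5 268.8] [0.6088 0.0244 0.034 ] [(np.float64(-0.06259249950844614), np.float64(-0.22441599510936616)), (np.float64(-0.0623745995084462), np.float64(-0.1001156951093661))] axis in frame -0.038857039672138605 0.999169720551978
13 [159.3 397.1] [ 0.4705 -0.2101  0.034 ] [(np.float64(-0.2687959087687358), np.float64(-0.4020794977605436)), (np.float64(-0.2685780087687359), np.float64(-0.27777919776054355))] axis in frame -0.90934105649512 -0.4158711855518955
```

View pics/w3.png

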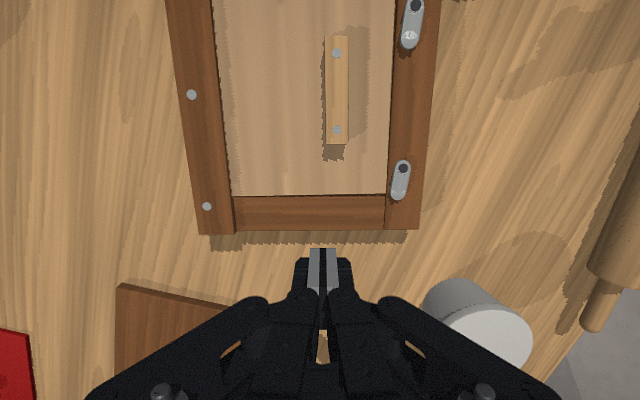

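Both buttons now stand at about 1.48 rad along the rail, at (411,25) and (400,180), and the frame is unmoved. The batten is at (337,90). Next I go above it.

Call:
drive_tool --plan '[[[-0.11,0.53,-0.2,0,0,0,0.1],[-0.11,0.53,-0.5,0,0,0,0.1],[-0.11,0.53,-0.5,0,0,0,0.1],[-0.11,0.53,-0.5,0,0,0,0.1],[0,0,-0.25,0,0,0,0.1],[0,0,0,0,0,0,0.1],[0,0,0,0,0,0,0.1],[0,0,0,0,0,0,0.1]]]'

```text
t: 9.37
tool_pos: [0.5566, 0.1822, 0.0683]
eef_rot: [1.834, 2.55, -0.0]
ft_force: [-1.4, -0.3, 0.6]
width: 0.047
grip_force: 0.0
```

```bash
python3 - <<'E'
from h import *
for _ in range(1):
    o=robot.get_obs(); print(o['t'],o['tool_pos'],o['width'],o['eef_rot'])
E
```

```text
9.3667 [0.55663041 0.18216522 0.06825895] 0.04696045380541462 [ 1.83403974e+00  2.55019446e+00 -3.48659176e-05]
```

Call:
drive_tool --plan '[[[0.04,-0.07,-0.4,0,0,0,0.1],[0,0,-0.35,0,0,0,0.1],[0,0,-0.15,0,0,0,0.1],[0,0,0,0,0,0,0.1],[0,0,0,0,0,0,0.1]]]'

```text
t: 9.78
tool_pos: [0.5583, 0.1792, 0.0327]
eef_rot: [1.835, 2.55, 0.001]
ft_force: [0.5, -0.1, 1.1]
width: 0.0474
grip_force: 0.0
```

Call:
drive_tool --plan '[[[0,0,0,0,0,0,-0.5],[0,0,0,0,0,0,-1],[0,0,0,0,0,0,-1],[0,0,0,0,0,0,-1],[0,0,0,0,0,0,-1],[0,0,0,0,0,0,-1]]]' --force 60

```text
t: 10.28
tool_pos: [0.559, 0.1798, 0.0335]
eef_rot: [1.833, 2.549, 0.003]
ft_force: [-1.0, -0.9, 6.1]
width: 0.0159
grip_force: 61.7
```

Call:
drive_tool --plan '[[[-0.006,-0.002,0.05,0.08,-0.237,0,-1],[-0.006,-0.002,0.05,0.08,-0.237,0,-1],[-0.008,-0.003,0.05,0.08,-0.237,0,-1],[-0.008,-0.003,0.05,0.08,-0.237,0,-1],[-0.01,-0.003,0.05,0.08,-0.237,0,-1],[-0.01,-0.003,0.05,0.08,-0.237,0,-1],[-0.012,-0.004,0.05,0.08,-0.237,0,-1],[-0.012,-0.004,0.05,0.08,-0.237,0,-1],[0,0,0,0,0,0,-1],[0,0,0,0,0,0,-1]]]'

```text
t: 11.12
tool_pos: [0.5544, 0.1785, 0.0482]
eef_rot: [1.776, 2.469, 0.198]
ft_force: [1.1, 0.1, 1.4]
width: 0.0161
grip_force: 61.2
```

Call:
drive_tool --plan '[[[0.071,0.024,0.005,0,0,0,-1],[0.071,0.024,0.005,0,0,0,-1],[0.071,0.024,0.005,0,0,0,-1],[0.071,0.024,0.005,0,0,0,-1],[0.071,0.024,0.005,0,0,0,-1],[0.071,0.024,0.005,0,0,0,-1],[0.071,0.024,0.005,0,0,0,-1],[0,0,0,0,0,0,-1]]]'

```text
t: 11.78
tool_pos: [0.5763, 0.1858, 0.0496]
eef_rot: [1.775, 2.469, 0.201]
ft_force: [0.0, 0.4, -1.3]
width: 0.0158
grip_force: 60.8
```

Call:
drive_tool --plan '[[[0,0,0.2,0,0,0,-1],[0,0,0.4,0,0,0,-1],[0,0,0.5,0,0,0,-1],[0,0,0.5,0,0,0,-1],[0,0,0.5,-0.16,0.474,0,-1],[0,0,0.4,-0.16,0.474,0,-1],[0,0,0,-0.16,0.474,0,-1],[0,0,0,-0.16,0.474,0,-1],[0,0,0,0,0,0,-1],[0,0,0,0,0,0,-1],[0,0,0,0,0,0,-1]]]'

```text
t: 12.7
tool_pos: [0.5742, 0.1853, 0.1492]
eef_rot: [-1.834, -2.551, -0.0]
ft_force: [-0.7, 0.3, -2.3]
width: 0.016
grip_force: 60.8
```

```bash
python3 - <<'E'
from h import *
o=robot.get_obs(); print(o['t'],o['tool_pos'],o['eef_rot'],o['ft_force'],o['joint_pos'],o['width'])
im,i=cam('scene'); save(im[110:330,120:460],'s3.png'); 
im,i=cam('top'); np.save('t3.npy',im)
hsv=cv2.cvtColor(im,cv2.COLOR_RGB2HSV)
# ware board outline, brown mask right of the frame
m=((hsv[...,1]>120)&(hsv[...,0]<18)).astype(np.uint8); m[:,:350]=0; m[:150]=0; m[245:]=0; m[:,455:]=0
c=max(cv2.findContours(m,0,2)[0],key=cv2.contourArea); r=cv2.minAreaRect(c); print(r); print(onz(i,[r[0]],.012),onz(i,cv2.boxPoints(r),.012))
E
```

```text
12.7 [0.57421218 0.18529738 0.149184  ] [-1.83394314e+00 -2.55053403e+00 -1.91117081e-05] [-0.69944818  0.3236913  -2.31120852] [ 2.04981696e-01  2.92150302e-01 -1.84601761e-01  1.09414647e+00
  1.29385405e-04  1.45176643e+00] 0.016020673714756767
((405.1732482910156, 199.72450256347656), (66.18425750732422, 80.05298614501953), 87.33700561523438)
[[ 0.50056817 -0.19831996  0.012     ]] [[ 0.5922058  -0.07333909  0.012     ]
 [ 0.6098499  -0.31534843  0.012     ]
 [ 0.41024723 -0.32231418  0.012     ]
 [ 0.39421265 -0.08519334  0.012     ]]
```

View pics/s3.png

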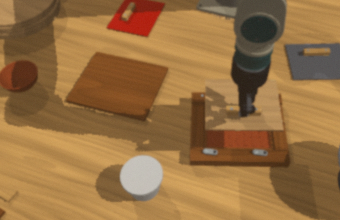

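The crop shows the board out of the frame and held above it, with the ware board clear at crop (118,85). Next I carry the board over.

Call:
drive_tool --plan '[[[-0.05,-0.4,0,0,0,-0.2,-1],[-0.1,-0.8,0,0,0,-0.3,-1],[-0.1,-0.8,0,0,0,-0.3,-1],[-0.1,-0.8,0,0,0,-0.3,-1],[-0.1,-0.8,0,0,0,-0.3,-1],[-0.1,-0.8,0,0,0,-0.3,-1],[-0.1,-0.8,0,0,0,-0.3,-1],[-0.1,-0.8,0,0,0,-0.3,-1],[-0.1,-0.8,0,0,0,-0.3,-1],[-0.1,-0.8,0,0,0,-0.3,-1],[-0.1,-0.8,0,0,0,-0.3,-1],[-0.1,-0.8,0,0,0,-0.1,-1]]]'

```text
t: 13.8
tool_pos: [0.5277, -0.1838, 0.1494]
eef_rot: [2.155, 2.286, 0.0]
ft_force: [-0.2, 0.4, -0.9]
width: 0.0162
grip_force: 60.8
```

Call:
drive_tool --plan '[[[0,-0.3,0,0,0,0,-1],[0,0,-0.5,0,0,0,-1],[0,0,-0.6,0,0,0,-1],[0,0,-0.6,0,0,0,-1],[0,0,-0.5,0,0,0,-1],[0,0,-0.3,0,0,0,-1],[0,0,0,0,0,0,-1],[0,0,0,0,0,0,-1],[0,0,0,0,0,0,-1]]]'

```text
t: 14.55
tool_pos: [0.5298, -0.1949, 0.0507]
eef_rot: [2.152, 2.286, 0.001]
ft_force: [0.6, 0.1, -1.5]
width: 0.0163
grip_force: 60.8
```

```bash
python3 - <<'E'
from h import *
o=robot.get_obs(); print(o['t'],o['tool_pos'],o['eef_rot'],o['ft_force'],o['width'])
E
```

```text
14.55 [ 0.52980326 -0.1948862   0.05067856] [2.15208187e+00 2.28589907e+00 1.13114496e-03] [ 0.60923274  0.1428892  -1.54339708] 0.016322049570846726
```

Call:
drive_tool --plan '[[[0,0,-0.2,0,0,0,-1],[0,0,-0.2,0,0,0,-1],[0,0,-0.1,0,0,0,-1],[0,0,-0.07,0,0,0,-1],[0,0,-0.05,0,0,0,-1],[0,0,0,0,0,0,-1],[0,0,0,0,0,0,-1]]]'

```text
t: 15.13
tool_pos: [0.5287, -0.1946, 0.0246]
eef_rot: [-2.154, -2.287, 0.0]
ft_force: [-0.5, 0.1, -0.9]
width: 0.0162
grip_force: 60.8
```

Call:
drive_tool --plan '[[[0,0,-0.03,0,0,0,-1],[0,0,-0.03,0,0,0,-1],[0,0,0,0,0,0,-1],[0,0,0,0,0,0,-1]]]'

```text
t: 15.47
tool_pos: [0.5292, -0.1948, 0.0234]
eef_rot: [2.153, 2.286, 0.0]
ft_force: [-1.7, 0.8, 5.3]
width: 0.0162
grip_force: 61.6
```

It is in contact at 5 N. I release and lift.

Call:
drive_tool --plan '[[[0,0,0,0,0,0,-0.3],[0,0,0,0,0,0,0],[0,0,0,0,0,0,0.1],[0,0,0,0,0,0,0.1],[0,0,0,0,0,0,0.1],[0,0,0.2,0,0,0,0.1],[0,0,0.5,0,0,0,0.1],[0,0,0.8,0,0,0,0.1],[0,0,0.8,0,0,0,0.1],[0,0,0.8,0,0,0,0.1],[0,0,0,0,0,0,0.1],[0,0,0,0,0,0,0.1]]]'

```text
t: 16.47
tool_pos: [0.531, -0.1957, 0.1497]
eef_rot: [2.149, 2.282, 0.003]
ft_force: [0.2, -0.1, -0.2]
width: 0.047
grip_force: 0.0
```

```bash
python3 - <<'E'
from h import *
o=robot.get_obs(); print(o['t'],o['tool_pos'],o['ft_force'],o['width'])
a,_=cam('scene'); save(cv2.resize(a[110:330,120:460],None,fx=2,fy=2),'s4.png')
E
```

```text
16.4667 [ 0.53096391 -0.19572802  0.14966434] [ 0.20107199 -0.06769895 -0.19536018] 0.04703355905228769
```

View pics/s4.png

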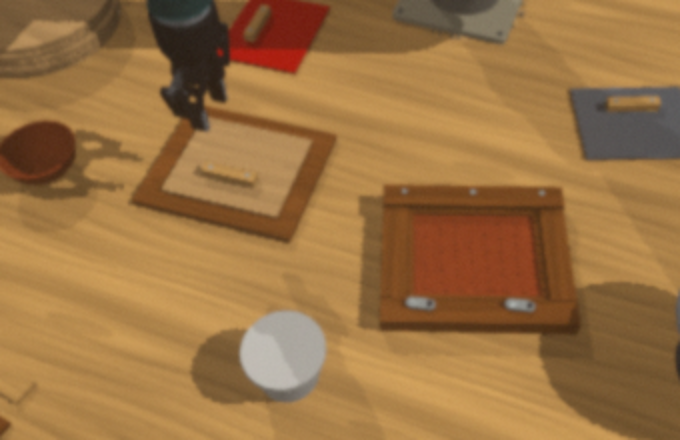

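The board lies flat and centred on the ware board at crop (238,168) with the batten up. The frame is in place with both buttons along the rail at (420,303) and (520,305).

```bash
python3 -c "
from workcell import robot
print(robot.job_done())"
```

```text
the job is handed in; nothing more can be done
None
```

I handed the job in at about 16.5 s; no verdict came back. The last picture shows the backboard flat and centred on the ware board, batten up and set down in the gripper, with both buttons turned off (about 1.48 rad); the frame is where it was, though I once pressed on it with about 20 N sideways.

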